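Set the compass compensator four clicks off its stop and cap it

ROBOT

A 7-joint arm with a two-finger parallel gripper is mounted at the origin on the work surface. World frame = base frame: x ahead of the robot, y to its left, z up, the work surface at z = 0. Lengths are in m, angles in rad, forces in N, time in s.
With the tool pointing down it reaches from about 0.35 to 0.9 m from the base axis. Payload 7.2 kg.
Tool frame: the origin (TCP) lies midway between the tips of the shut fingers; the grasp point (between the pads) lies 19 mm behind it; z points along the fingers, y is the line along which they close (so a half turn about z gives the same grasp; the last joint's range is limited). The gripper opens to 85 mm and grips with 20 to 120 N. Pads are 22 mm wide; open, the fingers measure 114 mm over their backs; the gripper's body (76 mm by 85 mm) begins 54 mm behind the grasp point. The pads swing forward as they close: fully open they stand 13 mm farther back than shut.
Start: joints at [-1.211, 0.411, -0.013, 1.596, 0.006, 1.134, -0.082], TCP at [0.259, 0.569, 0.198] pointing down, gripper open.
Joint ranges: [-2.95, 2.95], [-0.29, 1.99], [-1.47, 1.44], [0.14, 2.54], [-1.03, 4.17], [0.13, 1.85], [-2.86, 2.86]. Speed limits (rad/s): [2.39, 2.39, 3.01, 3.01, 3.14, 3.14, 3.14].

INTERFACE

Orientations are given as a rotation vector (axis times angle).
In Python, from workcell import sense, grab_frame, sign_off gives the robot as it stands.
- The arm moves only by the shell command python3 -m crank 'ROWS' [FORCE]. ROWS is JSON, a list of rows, each a list of 3 entries, a list of its own where there are three numbers: the closure, from 0 (fully open) to 1 (shut), then the shift along the tool's x, y, z in mm, then the turn about the tool's z in degrees. A call has 1 to 10 rows; each row shifts and turns the commanded pose from where the row before left it, along the tool's axes as they then stand; what a row does not reach is not made up. A row lasts 1/12 s, in which the tool goes at most 41.7 mm and 7.16 degrees, less where a joint would pass 70% of its speed; a pose out of reach is approached as far as the arm can. A call is refused whole if a number of a shift passes 41.7 or a number of a turn 7.16, either way. A call with a gripper value outside its range is refused whole. The fingers move at their own pace and stop on an object; FORCE is the grip in N (left out, the last holds). Time passes only in rows, so rows that do not move let the fingers close. It gives the time, the measured TCP pose, the force, the opening and the grip force at its end, in the units of the state.
- sense(): the state, without advancing time (a new reading comes with each control period).
- grab_frame(name): name is "scene" or "top" or "wrist"; returns a dict with "pixels" (400x640x3 uint8, red, green, blue), "fov_y" (degrees; the focal length in pixels is half the picture's height over the tangent of half this angle, whatever the lens; pixels are square), "cx", "cy" (the principal point, pixels), "rvec" (rotation vector, rad) and "tvec" (3), from world to camera coordinates, as OpenCV has them; the wrist camera has in their place "mount" (4x4, takes a point from camera to tool coordinates, whose origin is the TCP and whose axes are the flange's). Camera axes: x right, y down, z forward; pixel columns grow to the right and rows downward; lengths in m; the calibration is good to about 2 mm. A picture is of the moment at which its call begins: read the wrist's pose just before it. There is no depth.
- sign_off(): hands the job in; it is judged then, once.
The state is a dict: "time": time; "qpos": joint angles; "joint_velocities": joint speeds; "tau": joint torques, N m; "position": TCP position; "tcp_rot": TCP orientation; "force": force on the tool from outside, world axes, zero at the start; "wrist_torque": the same for the moment, N m; "opening": finger opening in m; "gripper_force": force on a finger pad.
Only numpy, scipy, OpenCV 4.12 (cv2) and the standard library are available. Lean on these libraries where they do the work, as an engineer would, in place of code of your own. Each camera call takes 0.05 s, during which the arm holds its last target. There are 200 camera calls.

TASK

On the compass compensator, turn the adjuster knob clockwise (seen from above) until it comes up gently but positively against its stop, without forcing it, then turn it back exactly four clicks. When it is set, put the round brass cap over the knob so that it sits flat on the compensator, let go, and leave the other things on the bench where they are.

Things in the scene. Friction and masses are not known exactly. Their poses are not given: they have to be found in the camera images.
- compensator: Fixed aluminium box 130 (x) x 100 (y) x 48 mm high with two low ears. Origin: centre of underside, z up. On top, 15 mm to its +x, a fixed brass spigot (44 mm diameter, 6 mm high, top edge bevelled to 39 mm) and above it the adjuster knob. The knob's start, 1 to 6 clicks off the stop, is not known. Readings of poses cannot find the stop: feel the torque about the knob's axis.
- knob_top (a point): Fixed point on the knob's vertical axis, level with its flat top, 81 mm up; does not turn with it. Knob: fluted brass cylinder, 34 mm diameter, 55 to 81 mm above the bench, grip it at any yaw, firmly (about 60 N) lest it roll. 24 degrees a click. It rests only in clicks (2 degrees of play): leaving one takes 0.1 to 0.2 N m, falling to nothing half way to the next, where it snaps on.
- pointer (a point): Tip of the small steel pointer in the dark slot on the box's top, driven by the knob through a fine thread: at click zero it lies 12 mm to the -y side of the knob's axis (in the box's frame) and moves 0.1 mm to +y with each click back (anticlockwise). Readings of it are far too coarse to count clicks by.
- cap_seat (a point): Fixed point on the knob's axis on the box's flat top, 48 mm up: where the cap's rim centre belongs. About the knob's stop: it lies at a click rest (click zero) and is springy: it takes 0.2 N m to leave click zero, 0.4 N m 0.1 rad past it, 0.65 N m 0.2 rad past it. Over 0.25 N m for 0.1 s is home; over 0.6 N m does damage. Let go, the knob returns to click zero.
- cap: Loose brass cap, an upside-down cup, 54 mm diameter, 44 mm high, wall 3 mm (48 mm inside, 40 mm deep), about 120 g. Starts mouth down on the bench, left or right of the compensator. Origin: centre of its open rim (underside), z up. It goes over knob and spigot (2 mm play all round the spigot) until its rim rests on the box.
- tin: Bystander: closed amber glass jar with a steel lid, 60 mm diameter, 62 mm high, on the other side of the compensator. Origin: centre of underside.
- gimbal_ring: Bystander: flat bronze ring, 156 mm outside, 132 mm inside, 12 mm high. Origin: centre of underside.
- bowl: Bystander: open green glass compass bowl, 130 mm wide, 60 mm high. Origin: centre of underside.
- sphere_a: Bystander: black iron corrector sphere on a foot, 96 mm diameter, 108 mm high. Origin: centre of underside.
- sphere_b: Bystander: a second one alike.
- driver: Bystander: brass screwdriver 170 mm long lying between robot and compensator, lower than 35 mm.
- rule: Bystander: flat wooden rule 40 x 260 x 12 mm. Origin: centre of underside.
Not all that is in view belongs to the job. There is more than one size of the compensator; the job needs the largest.

How it is judged:
By the outcome, as a careful person would: the job done as asked, in the order asked, and still so for the second after the job is handed in, with the robot touching nothing.
It also fails if it takes over 72 s, if anything falls off the work surface, if the arm or the gripper's body presses on something with over 40 N, if the wrist force passes 120 N, or if a joint passes its speed limit or range.

## Working session

There is one attempt and no reset: what is moved stays moved. The work goes in short steps, Python scripts to look and compute and a shell command to move; the robot and the scene stay as the last step left them, time stands still between calls to the robot, and variables do not carry over. Pictures are saved under pics/ and viewed, at most 10 in all, crops included, and the job is handed in when it is done.

```bash
mkdir -p pics; ls; python3 - <<'E'
from workcell import sense, grab_frame
import cv2
s=sense();print(s)
for n in("scene","top"):
    f=grab_frame(n);cv2.imwrite(f"pics/{n}0.png",f["pixels"][:,:,::-1]);print({k:v for k,v in f.items() if k!="pixels"})
E
```

```text
pics
{'time': 0.0, 'qpos': array([-1.21119432,  0.41192018, -0.01271763,  1.59701888,  0.00558986,
        1.13426909, -0.08216222]), 'joint_velocities': array([ 6.49828951e-04,  7.63672445e-05,  5.37372543e-04, -3.01984855e-05,
        7.24785136e-04,  1.38527884e-03, -1.77508030e-03]), 'tau': array([-4.72681932e-04, -6.00608468e+01,  6.81519583e-01, -2.99412096e+01,
        1.36155906e-02,  1.07521832e-02, -1.73724493e-05]), 'position': array([0.25911035, 0.56818171, 0.19735073]), 'tcp_rot': array([-6.66729794e-01, -3.06978521e+00,  2.45365879e-03]), 'force': array([-0.23416945, -0.50144737, -0.64134761]), 'wrist_torque': array([-0.04295034,  0.01656873, -0.06524301]), 'gripper_force': 0.0, 'opening': 0.08562056163765103}
{'fov_y': 48.795001780965656, 'cx': 315.42340829441827, 'cy': 203.46744382082238, 'rvec': array([ 2.09379599,  1.33011313, -0.53618024]), 'tvec': array([-0.22315455, -0.36424188,  1.86830476])}
{'fov_y': 51.59442792645938, 'cx': 324.5766248303534, 'cy': 193.09470029503925, 'rvec': array([ 2.09730105, -2.13520402,  0.2095947 ]), 'tvec': array([0.00696483, 0.59432564, 1.2565347 ])}
```

View pics/scene0.png

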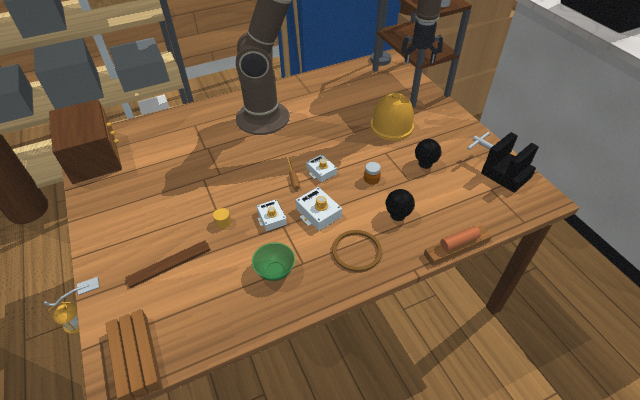

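View pics/top0.png

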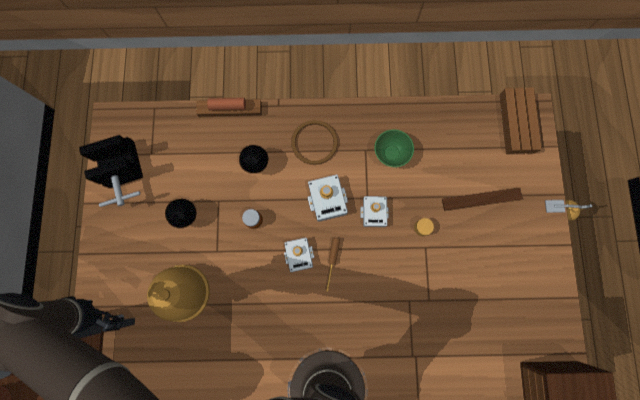

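Top view: three compensators, at (327,197), (375,211) and (298,254). The one at (327,197) looks the largest, so it fits. The cap is at (425,227), the tin at (251,218) and the driver at (335,263). I'll confirm with one enlarged crop.

```bash
cat > h.py <<'E'
import numpy as np, cv2
from workcell import sense, grab_frame
from scipy.spatial.transform import Rotation as R
def ray(f,u,v):
    h=f["pixels"].shape[0];fl=h/2/np.tan(np.radians(f["fov_y"]/2))
    d=np.array([(u-f["cx"])/fl,(v-f["cy"])/fl,1.])
    if "rvec" in f:
        Rm=R.from_rotvec(f["rvec"]).as_matrix();return -Rm.T@f["tvec"],Rm.T@d
    s=f["s"];Rt=R.from_rotvec(s["tcp_rot"]).as_matrix();M=np.array(f["mount"])
    return Rt@M[:3,3]+s["position"],Rt@M[:3,:3]@d
def at(f,u,v,z):
    o,d=ray(f,u,v);return o+d*(z-o[2])/d[2]
def proj(f,p):
    h=f["pixels"].shape[0];fl=h/2/np.tan(np.radians(f["fov_y"]/2))
    s=f["s"];Rt=R.from_rotvec(s["tcp_rot"]).as_matrix();M=np.array(f["mount"])
    c=M[:3,:3].T@(Rt.T@(np.array(p)-s["position"])-M[:3,3]);return c[:2]/c[2]*fl+[f["cx"],f["cy"]]
def wrist():
    s=sense();f=grab_frame("wrist");f["s"]=s;return f
E
python3 - <<'E'
from h import *
f=grab_frame("top");p=f["pixels"][:,:,::-1]
c=cv2.resize(p[165:285,275:445],None,fx=4.6,fy=4.6,interpolation=cv2.INTER_CUBIC);cv2.imwrite("pics/c1.png",c)
print("size",c.shape)
for n,u,v,z in [("knobL",326.5,191,.081),("cap",425,227,.044),("m",375.5,207.5,.06),("s",297.5,251,.06),("tin",251,218,.062)]: print(n,at(f,u,v,z))
s=sense();print(R.from_rotvec(s["tcp_rot"]).as_matrix())
print(grab_frame("wrist")["mount"])
E
```

```text
size (552, 782, 3)
knobL [ 0.59655142 -0.00980528  0.081     ]
cap [ 0.48226099 -0.3193498   0.044     ]
m [ 0.54492618 -0.16349119  0.06      ]
s [0.41314191 0.08323308 0.06      ]
tin [0.51832482 0.22849111 0.062     ]
[[-9.09857030e-01  4.14921684e-01 -4.25204085e-04]
 [ 4.14921895e-01  9.09856352e-01 -1.11375826e-03]
 [-7.52478132e-05 -1.18978726e-03 -9.99999289e-01]]
[[ 7.76162476e-04 -9.47807824e-01 -3.18841223e-01  8.14627206e-02]
 [ 9.99999620e-01  6.09454985e-04  6.22617037e-04 -8.17493466e-04]
 [-3.95801926e-04 -3.18841585e-01  9.47807938e-01 -1.77132184e-01]
 [ 0.00000000e+00  0.00000000e+00  0.00000000e+00  1.00000000e+00]]
```

View pics/c1.png

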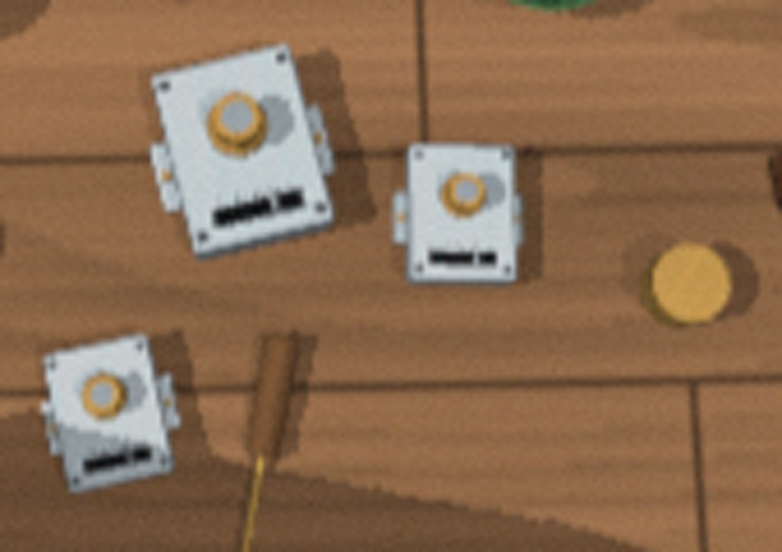

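The crop confirms it: the big box is at crop (240,150), clearly larger than the other two. Its knob top is at (237,115) and the cap at (692,282). I'll move over, going up and forward first to pass the bell.

```bash
python3 -m crank '[[0,[-23,10,-25],0],[0,[-23,10,-25],0],[0,[-23,10,-25],0],[0,[-23,10,-25],0],[0,[-28.5,-26.7,0],0],[0,[-28.5,-26.7,0],0],[0,[-28.5,-26.7,0],0],[0,[-28.5,-26.7,0],0],[0,[-28.5,-26.7,0],0],[0,[-28.5,-26.7,0],0]]'
python3 -m crank '[[0,[-28.5,-26.7,0],0],[0,[-28.5,-26.7,0],0],[0,[-28.5,-26.7,12],0],[0,[-28.5,-26.7,12],0],[0,[-28.5,-26.7,12],0],[0,[-28.5,-26.7,12],0],[0,[-28.5,-26.7,12],0],[0,[-28.5,-26.7,12],0],[0,[-28.5,-26.7,12],0],[0,[-28.5,-26.7,12],0]]'
python3 -m crank '[[0,[0,0,0],-7],[0,[0,0,0],-7],[0,[0,0,0],-7],[0,[0,0,0],-7],[0,[0,0,0],-7],[0,[0,0,0],-7],[0,[0,0,0],-7],[0,[0,0,0],-7],[0,[0,0,0],-7],[0,[0,0,0],-7]]'
python3 -m crank '[[0,[0,0,0],0],[0,[0,0,0],0]]'
python3 - <<'E'
from h import *
f=wrist();s=f["s"];print(s["qpos"],s["position"],s["wrist_torque"],s["tau"][6])
cv2.imwrite("pics/w1.png",f["pixels"][:,:,::-1])
E
```

```text
time: 1.03
position: [0.4491, 0.3482, 0.2981]
tcp_rot: [-0.667, -3.07, 0.0]
force: [0.3, 0.5, 0.6]
opening: 0.0854
gripper_force: 0.0
time: 1.87
position: [0.5976, -0.0128, 0.2016]
tcp_rot: [0.666, 3.07, 0.0]
force: [0.8, 0.8, -0.5]
opening: 0.0853
gripper_force: 0.0
time: 2.7
position: [0.5971, -0.011, 0.202]
tcp_rot: [1.223, -2.893, -0.0]
force: [0.3, -0.5, 0.2]
opening: 0.0854
gripper_force: 0.0
time: 2.87
position: [0.5972, -0.0111, 0.202]
tcp_rot: [1.209, -2.899, -0.0]
force: [-0.6, 0.7, -0.2]
opening: 0.0854
gripper_force: 0.0
[-0.10797725  0.35968572  0.06039515  1.6654275  -0.0238109   1.11752213
  2.3197177 ] [ 0.59715636 -0.01114916  0.20200553] [-0.03864417  0.01544541 -0.01814817] 0.6769760325551033
```

View pics/w1.png

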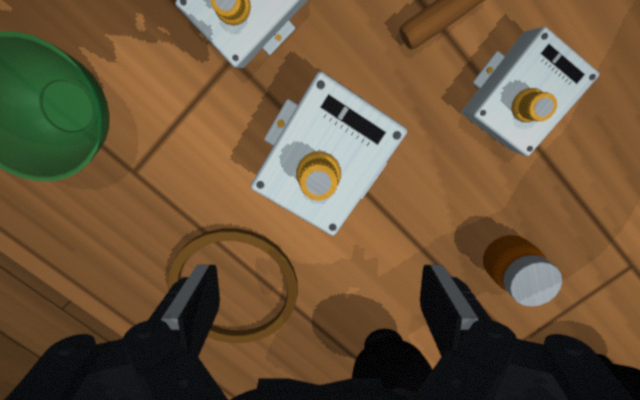

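The wrist view shows the large compensator with its knob top at about (319,181), the tin at (532,280) and the ring at (233,285). The pads are clear of everything.

```bash
python3 - <<'E'
from h import *
f=wrist();s=f["s"];c=f["pixels"][:,:,::-1]
cv2.imwrite("pics/w2.png",cv2.resize(c[130:240,250:390],None,fx=5,fy=5,interpolation=cv2.INTER_CUBIC))
p=at(f,319,181,.081);Rt=R.from_rotvec(s["tcp_rot"]).as_matrix()
print(p,(Rt.T@(p-s["position"]))*1000,s["tau"][6],s["wrist_torque"],s["force"])
E
```

```text
[ 0.60052393 -0.00922308  0.081     ] [ -3.69726213  -1.06243876 121.05527511] 0.2008024463430047 [-0.02867276 -0.00097301 -0.01813181] [-0.37143439 -0.05189845  0.4384279 ]
```

View pics/w2.png

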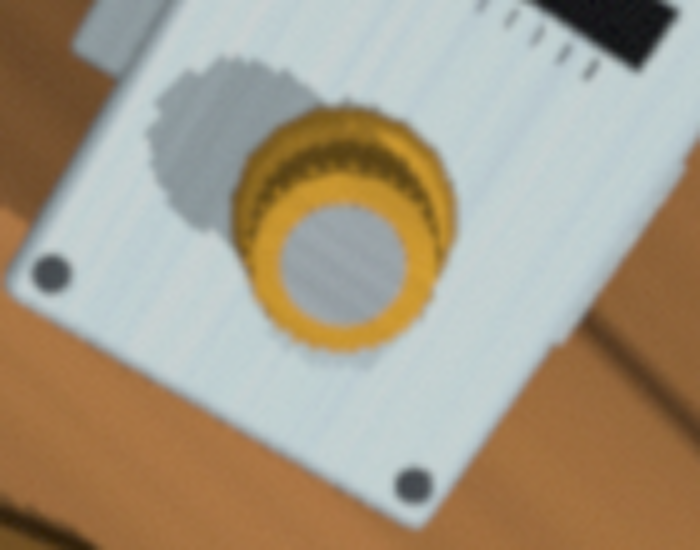

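Knob top centre is at crop (343,264), which is (318.6,182.8) in the frame. I'll go lower with a −4.5 mm x correction and look again from close.

```bash
python3 -m crank '[[0,[-2,-0.5,30],0],[0,[-2.5,-0.5,30],0],[0,[0,0,25],0],[0,[0,0,0],0],[0,[0,0,0],0]]'
python3 - <<'E'
from h import *
f=wrist();s=f["s"];c=f["pixels"][:,:,::-1]
print(s["position"],s["wrist_torque"],s["force"],proj(f,[.601,-.009,.081]))
cv2.imwrite("pics/w3.png",c)
E
```

```text
time: 3.38
position: [0.6003, -0.0084, 0.1164]
tcp_rot: [1.211, -2.896, -0.001]
force: [0.7, -0.3, 1.7]
opening: 0.0854
gripper_force: 0.0
[ 0.60028664 -0.00843524  0.1164078 ] [-0.05872164 -0.02741779 -0.01427961] [ 0.74486567 -0.34032149  1.67839843] [318.97470124 212.64780415]
```

View pics/w3.png

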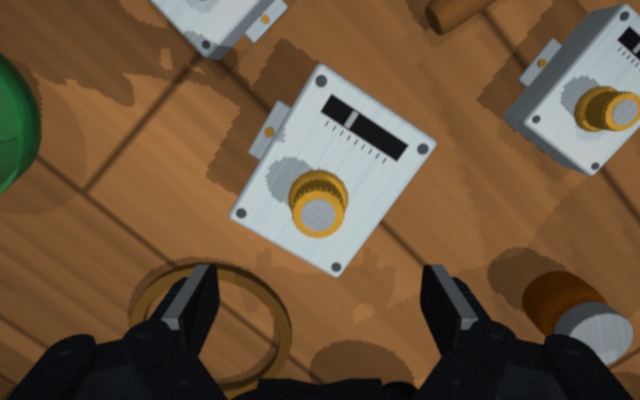

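The knob top is at (319,214) against the predicted (319,212.6), so I'm aligned to within about 1 mm. Descend and grip.

```bash
python3 -m crank '[[0,[0,0,25],0],[0,[0,0,20],0],[0,[0,0,13],0],[0,[0,0,0],0]]' 
python3 -m crank '[[1,[0,0,0],0],[1,[0,0,0],0],[1,[0,0,0],0],[1,[0,0,0],0],[1,[0,0,0],0],[1,[0,0,0],0],[1,[0,0,0],0]]' 62
python3 -m crank '[[1,[0,0,0],0],[1,[0,0,0],0]]'
cat > st.py <<'E'
from h import *
s=sense();Rt=R.from_rotvec(s["tcp_rot"]).as_matrix();x=Rt[:,0]
print("t%.2f"%s["time"],"pos",s["position"].round(4),"yaw(x) %.2f"%np.degrees(np.arctan2(x[1],x[0])),"j7 %.1f"%np.degrees(s["qpos"][6]),"Tz %.3f"%s["wrist_torque"][2],"T",s["wrist_torque"].round(2),"Ftool",(Rt.T@s["force"]).round(1),"tau7 %.2f"%s["tau"][6],"op %.4f g %.0f"%(s["opening"],s["gripper_force"]))
E
python3 st.py
```

```text
time: 3.77
position: [0.6008, -0.0085, 0.0587]
tcp_rot: [1.213, -2.897, -0.001]
force: [-0.1, -0.1, 0.7]
opening: 0.0851
gripper_force: 0.0
time: 4.35
position: [0.6013, -0.0084, 0.0595]
tcp_rot: [-1.214, 2.897, -0.0]
force: [0.3, -1.3, -0.9]
opening: 0.0007
gripper_force: 0.0
time: 4.52
position: [0.6011, -0.0085, 0.0592]
tcp_rot: [1.215, -2.897, -0.0]
force: [-0.3, -0.0, 0.0]
opening: -0.0001
gripper_force: 0.0
t4.52 pos [ 0.6011 -0.0085  0.0592] yaw(x) -134.51 j7 133.3 Tz 0.013 T [-0.04 -0.03  0.01] Ftool [ 0.2  0.2 -0. ] tau7 -0.00 op -0.0001 g 0
```

The gripper shut on nothing, so I'll look.

```bash
python3 - <<'E'
from h import *
f=wrist();cv2.imwrite("pics/w4.png",f["pixels"][:,:,::-1])
g=grab_frame("top");h=grab_frame("scene")
a=cv2.resize(g["pixels"][160:240,285:385,::-1],(600,480),interpolation=cv2.INTER_CUBIC);cv2.imwrite("pics/t4.png",a)
print(proj(f,[.601,-.009,.081]),proj(f,[.601,-.0085,.059]))
E
```

```text
[320.26111498 253.68019061] [320.80983835 235.35885953]
```

View pics/w4.png

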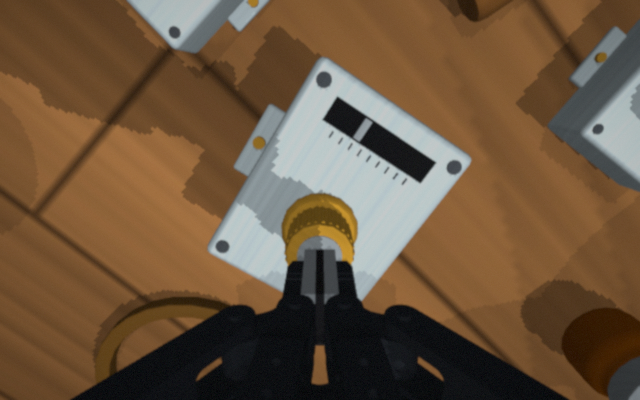

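```bash
python3 - <<'E'
import cv2
a=cv2.imread("pics/w4.png")[180:300,250:390];cv2.imwrite("pics/w4c.png",cv2.resize(a,None,fx=4.8,fy=4.8,interpolation=cv2.INTER_CUBIC))
E
```

```text
(no output)
```

View pics/w4c.png

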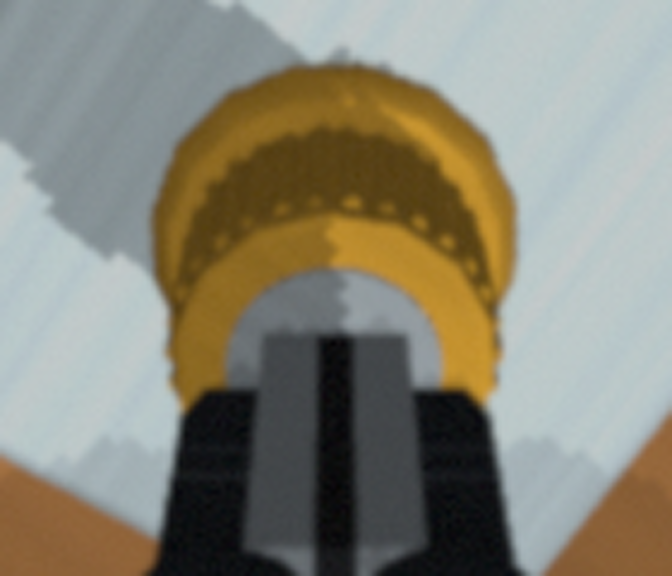

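```bash
python3 - <<'E'
from h import *
f=wrist();print(f["pixels"].shape,f["fov_y"],f["cx"],f["cy"],np.array(f["mount"]).round(4).tolist())
from numpy.linalg import norm
# w3: box-top corners, s at that moment
f["s"]=dict(position=np.array([.60029,-.00844,.11641]),tcp_rot=np.array([1.211,-2.896,-.001]))
c=[at(f,u,v,.048) for u,v in[(320,64),(437,144),(336,277),(230,213)]]
print([round(1000*norm(c[i]-c[(i+1)%4]),1) for i in range(4)],np.mean(c,0))
a=[at(f,u,214,.081) for u in(292,347)];print(norm(a[0]-a[1]))
g=grab_frame("top")
c=[at(g,275+u/4.6,165+v/4.6,.048) for u,v in[(288,44),(152,75),(200,255),(332,220)]]
print([round(1000*norm(c[i]-c[(i+1)%4]),1) for i in range(4)],np.mean(c,0))
E
```

```text
(400, 640, 3) 59.10088106406067 319.373651793579 196.21150126249694 [[0.0008, -0.9478, -0.3189, 0.0825], [1.0, 0.0008, -0.0, -0.0007], [0.0003, -0.3189, 0.9478, -0.1771], [0.0, 0.0, 0.0, 1.0]]
[np.float64(97.3), np.float64(126.8), np.float64(96.8), np.float64(123.9)] [ 0.58694446 -0.01241884  0.048     ]
0.0355658160231496
[np.float64(98.1), np.float64(131.6), np.float64(94.3), np.float64(128.6)] [ 0.58337327 -0.01378186  0.048     ]
```

```bash
python3 - <<'E'
from h import *
f=wrist();f["s"]=dict(position=np.zeros(3),tcp_rot=np.zeros(3))
for x in(-11,0,11):
  for z in(0,-10,-20,-30): print(x,z,"shut",proj(f,[x/1e3,0,z/1e3]).round(0),"open",proj(f,[x/1e3,.0425,(z-13)/1e3]).round(0))
E
```

```text
-11 0 shut [321. 254.] open [402. 265.]
-11 -10 shut [321. 262.] open [406. 275.]
-11 -20 shut [321. 272.] open [411. 287.]
-11 -30 shut [321. 283.] open [416. 299.]
0 0 shut [321. 236.] open [403. 246.]
0 -10 shut [321. 244.] open [408. 256.]
0 -20 shut [321. 253.] open [413. 266.]
0 -30 shut [321. 263.] open [419. 278.]
11 0 shut [321. 217.] open [405. 227.]
11 -10 shut [321. 224.] open [410. 235.]
11 -20 shut [321. 233.] open [415. 245.]
11 -30 shut [321. 242.] open [421. 255.]
```

The shut fingertips appear to sit just above the knob top. I'll measure their true height by a gentle touch on the knob top.

```bash
for i in 1; do python3 -m crank '[[1,[0,0,3],0],[1,[0,0,0],0]]' >/dev/null; python3 st.py; python3 -m crank '[[1,[0,0,2],0],[1,[0,0,0],0]]'>/dev/null; python3 st.py; python3 -m crank '[[1,[0,0,2],0],[1,[0,0,0],0]]'>/dev/null; python3 st.py; done
```

```text
t4.98 pos [ 0.6008 -0.0085  0.0557] yaw(x) -134.51 j7 133.3 Tz -0.069 T [-0.01  0.01 -0.07] Ftool [-0.  -0.1 -0.1] tau7 0.00 op 0.0001 g 0
t5.15 pos [ 0.6009 -0.0085  0.0537] yaw(x) -134.51 j7 133.3 Tz -0.038 T [ 0.01 -0.06 -0.04] Ftool [-0.6  0.9  0.6] tau7 0.00 op -0.0001 g 0
t5.32 pos [ 0.601  -0.0085  0.0518] yaw(x) -134.51 j7 133.3 Tz -0.026 T [-0.04  0.01 -0.03] Ftool [-0.4  0.4 -0.6] tau7 0.00 op -0.0001 g 0
```

```bash
python3 -m crank '[[1,[0,0,2],0],[1,[0,0,0],0]]' >/dev/null; python3 st.py; python3 -m crank '[[1,[0,0,2],0],[1,[0,0,0],0]]'>/dev/null; python3 st.py;  python3 -m crank '[[1,[0,0,1.5],0],[1,[0,0,0],0]]'>/dev/null; python3 st.py
```

```text
t5.48 pos [ 0.601  -0.0085  0.0498] yaw(x) -134.51 j7 133.3 Tz 0.053 T [-0.03  0.04  0.05] Ftool [-0.  -0.6  1. ] tau7 0.00 op -0.0003 g 0
t5.65 pos [ 0.6013 -0.0085  0.0481] yaw(x) -134.51 j7 133.3 Tz -0.052 T [ 0.04 -0.01 -0.05] Ftool [ 0.6  0.  -0.2] tau7 0.00 op -0.0003 g 0
t5.82 pos [ 0.6015 -0.0085  0.048 ] yaw(x) -134.52 j7 133.3 Tz 0.024 T [0.   0.79 0.02] Ftool [  2.4   2.1 -11.2] tau7 0.00 op 0.0001 g 6
```

Contact at reported TCP z = 0.048, so the shut tips really sit about 33 mm behind the reported TCP. That agrees with the pictures. I'll open, descend deeper in checked steps, then grip.

```bash
python3 -m crank '[[0,[0,0,-4],0],[0,[0,0,0],0],[0,[0,0,0],0],[0,[0,0,0],0],[0,[0,0,0],0]]' >/dev/null; python3 st.py; python3 -m crank '[[0,[0,0,8],0],[0,[0,0,7],0],[0,[0,0,0],0]]'>/dev/null; python3 st.py;  python3 -m crank '[[0,[0,0,3],0],[0,[0,0,0],0]]'>/dev/null; python3 st.py; 
```

```text
t6.23 pos [ 0.6009 -0.0085  0.0504] yaw(x) -134.51 j7 133.3 Tz 0.021 T [ 0.01 -0.    0.02] Ftool [-0.2  0.7 -1.3] tau7 -0.00 op 0.0607 g 0
t6.48 pos [ 0.5998 -0.0085  0.0336] yaw(x) -134.50 j7 133.3 Tz 0.027 T [ 0.02 -0.    0.03] Ftool [-0.1  0.6  0.2] tau7 0.01 op 0.0858 g 0
t6.65 pos [ 0.6007 -0.0085  0.0318] yaw(x) -134.51 j7 133.3 Tz -0.032 T [-0.01  0.01 -0.03] Ftool [0.1 0.  0.4] tau7 0.00 op 0.0854 g 0
```

```bash
python3 -m crank '[[0,[0,0,3],0],[0,[0,0,0],0]]' >/dev/null; python3 st.py; python3 -m crank '[[0,[0,0,3],0],[0,[0,0,0],0]]'>/dev/null; python3 st.py;  python3 -m crank '[[0,[0,0,2.5],0],[0,[0,0,0],0]]'>/dev/null; python3 st.py; python3 -m crank '[[1,[0,0,0],0],[1,[0,0,0],0],[1,[0,0,0],0]]' 62 >/dev/null;python3 st.py; python3 -m crank '[[1,[0,0,0],0],[1,[0,0,0],0],[1,[0,0,0],0]]' >/dev/null;python3 st.py
```

```text
t6.82 pos [ 0.601  -0.0084  0.0293] yaw(x) -134.51 j7 133.4 Tz 0.054 T [-0.02  0.02  0.05] Ftool [ 0.9  0.8 -0.1] tau7 0.00 op 0.0855 g 0
t6.98 pos [ 0.601  -0.0085  0.0263] yaw(x) -134.51 j7 133.4 Tz 0.034 T [0.   0.   0.03] Ftool [-0.2 -0.1 -0.2] tau7 0.00 op 0.0854 g 0
t7.15 pos [ 0.601  -0.0084  0.0238] yaw(x) -134.51 j7 133.4 Tz 0.001 T [-0.04 -0.01  0.  ] Ftool [0.2 0.9 0.3] tau7 0.00 op 0.0855 g 0
t7.40 pos [ 0.6012 -0.0085  0.0243] yaw(x) -134.51 j7 133.4 Tz 0.038 T [-0.01  0.05  0.04] Ftool [0.2 0.5 0.1] tau7 0.00 op 0.0513 g 0
t7.65 pos [ 0.6013 -0.0085  0.0246] yaw(x) -134.51 j7 133.4 Tz 0.047 T [-0.08  0.25  0.05] Ftool [ 1.   0.4 -4.1] tau7 -0.04 op 0.0320 g 61
```

Gripped: opening 32 mm, 61 N, lateral force small. First a 6° turn clockwise, then one click per call, each ending about 6° past a rest.

```bash
python3 -m crank '[[1,[0,0,0],3],[1,[0,0,0],3],[1,[0,0,0],0]]' >/dev/null; python3 st.py; python3 -m crank '[[1,[0,0,0],0]]' >/dev/null; python3 st.py
```

```text
t7.90 pos [ 0.6014 -0.0086  0.0246] yaw(x) -140.67 j7 128.3 Tz -0.099 T [-0.15  0.57 -0.1 ] Ftool [ 2.1  0.7 -8.1] tau7 -0.62 op 0.0320 g 62
t7.98 pos [ 0.6013 -0.0085  0.0246] yaw(x) -140.45 j7 128.5 Tz -0.101 T [-0.13  0.63 -0.1 ] Ftool [ 3.2  1.6 -7.5] tau7 -0.09 op 0.0320 g 62
```

```bash
for i in 1; do python3 -m crank '[[1,[0,0,0],3],[1,[0,0,0],3],[1,[0,0,0],0]]' >/dev/null; python3 st.py; python3 -m crank '[[1,[0,0,0],3],[1,[0,0,0],3],[1,[0,0,0],0]]' >/dev/null; python3 st.py;python3 -m crank '[[1,[0,0,0],3],[1,[0,0,0],3],[1,[0,0,0],0]]' >/dev/null; python3 st.py; done
```

```text
t8.23 pos [ 0.6014 -0.0084  0.0246] yaw(x) -146.60 j7 123.4 Tz 0.002 T [-0.02  0.27  0.  ] Ftool [ 1.4 -0.3 -5.8] tau7 -0.70 op 0.0317 g 62
t8.48 pos [ 0.6013 -0.0084  0.0246] yaw(x) -152.59 j7 118.5 Tz 0.000 T [0.07 0.34 0.  ] Ftool [ 1.3  0.6 -5.9] tau7 -0.71 op 0.0319 g 62
t8.73 pos [ 0.6013 -0.0083  0.0246] yaw(x) -158.57 j7 113.6 Tz 0.151 T [-0.11  0.42  0.15] Ftool [ 2.6  0.8 -6.2] tau7 -0.89 op 0.0321 g 62
```

```bash
for i in 1; do python3 -m crank '[[1,[0,0,0],0]]' >/dev/null; python3 st.py; python3 -m crank '[[1,[0,0,0],3],[1,[0,0,0],0]]' >/dev/null; python3 st.py;python3 -m crank '[[1,[0,0,0],3],[1,[0,0,0],0]]' >/dev/null; python3 st.py; done | cut -c1-110
```

```text
t8.82 pos [ 0.6013 -0.0084  0.0246] yaw(x) -158.40 j7 113.7 Tz 0.159 T [-0.05  0.37  0.16] Ftool [ 2.4  1.1 -5
t8.98 pos [ 0.6013 -0.0083  0.0246] yaw(x) -161.57 j7 111.1 Tz 0.138 T [-0.25  0.42  0.14] Ftool [ 1.7  0.1 -6
t9.15 pos [ 0.6013 -0.0084  0.0246] yaw(x) -164.59 j7 108.6 Tz -0.224 T [-0.09  0.55 -0.22] Ftool [ 3.2  0.8 -
```

Pattern: resistance is positive, and the snaps come near −162°, so the rests lie near −150, −174, … in tool yaw. Each call now ends about 6° past a rest.

```bash
for i in 1; do python3 -m crank '[[1,[0,0,0],5],[1,[0,0,0],0]]' >/dev/null; python3 st.py; python3 -m crank '[[1,[0,0,0],5],[1,[0,0,0],0]]' >/dev/null; python3 st.py;python3 -m crank '[[1,[0,0,0],5],[1,[0,0,0],0]]' >/dev/null; python3 st.py;  python3 -m crank '[[1,[0,0,0],0]]' >/dev/null; python3 st.py; done | cut -c1-110
```

```text
t9.32 pos [ 0.6014 -0.0083  0.0246] yaw(x) -169.70 j7 104.4 Tz -0.046 T [-0.05  0.4  -0.05] Ftool [ 1.7  0.6 -
t9.48 pos [ 0.6014 -0.0083  0.0246] yaw(x) -174.69 j7 100.4 Tz 0.012 T [-0.02  0.31  0.01] Ftool [ 0.6 -0.5 -6
t9.65 pos [ 0.6012 -0.0082  0.0246] yaw(x) -179.67 j7 96.3 Tz 0.192 T [-0.07  0.41  0.19] Ftool [ 1.7  0.1 -6.
t9.73 pos [ 0.6013 -0.0083  0.0246] yaw(x) -179.42 j7 96.5 Tz 0.044 T [-0.42  0.36  0.04] Ftool [ 3.3 -1.5 -3.
```

```bash
for i in 1; do python3 -m crank '[[1,[0,0,0],0]]' >/dev/null; python3 st.py; python3 -m crank '[[1,[0,0,0],3],[1,[0,0,0],0]]' >/dev/null; python3 st.py;python3 -m crank '[[1,[0,0,0],3],[1,[0,0,0],0]]' >/dev/null; python3 st.py;  python3 -m crank '[[1,[0,0,0],3],[1,[0,0,0],0]]' >/dev/null; python3 st.py; done
```

```text
t9.82 pos [ 0.6012 -0.0083  0.0246] yaw(x) -179.40 j7 96.5 Tz -0.040 T [ 0.07  0.32 -0.04] Ftool [ 1.1  0.2 -6. ] tau7 -0.04 op 0.0321 g 62
t9.98 pos [ 0.6012 -0.0083  0.0246] yaw(x) 177.43 j7 93.9 Tz 0.015 T [-0.02  0.42  0.01] Ftool [ 1.7 -0.8 -6.8] tau7 -0.58 op 0.0319 g 62
t10.15 pos [ 0.6013 -0.0083  0.0246] yaw(x) 174.42 j7 91.5 Tz -0.072 T [-0.13  0.63 -0.07] Ftool [ 3.1 -0.5 -9.2] tau7 -0.54 op 0.0326 g 62
t10.32 pos [ 0.6013 -0.0083  0.0246] yaw(x) 171.41 j7 89.0 Tz -0.178 T [ 0.16  0.57 -0.18] Ftool [ 3.3 -1.1 -8.1] tau7 -0.43 op 0.0318 g 62
```

```bash
cat > st2.py <<'E'
from h import *
T=[]
for i in range(4):
    s=sense();T.append(s["wrist_torque"][2])
    if i<3: grab_frame("top")
x=R.from_rotvec(s["tcp_rot"]).as_matrix()[:,0]
print("t%.2f"%s["time"],"yaw %.1f"%np.degrees(np.arctan2(x[1],x[0])),"Tz",np.round(T,2),"mean %.3f"%np.mean(T),"op %.4f g %.0f"%(s["opening"],s["gripper_force"]),s["force"].round(1),"pos",s["position"].round(4))
E
python3 -m crank '[[1,[0,0,0],5],[1,[0,0,0],0]]' >/dev/null; python3 st2.py; python3 -m crank '[[1,[0,0,0],4],[1,[0,0,0],3],[1,[0,0,0],0]]' >/dev/null; python3 st2.py;python3 -m crank '[[1,[0,0,0],5],[1,[0,0,0],0]]' >/dev/null; python3 st2.py
```

```text
t10.63 yaw 166.6 Tz [-0.02 -0.04 -0.11 -0.09] mean -0.067 op 0.0325 g 62 [-2.2  0.8  6.8] pos [ 0.6014 -0.0082  0.0246]
t11.03 yaw 159.6 Tz [-0.03 -0.03 -0.02 -0.03] mean -0.027 op 0.0321 g 62 [-1.7  0.   5.5] pos [ 0.6013 -0.0081  0.0246]
t11.35 yaw 154.6 Tz [-0.08 -0.13 -0.13 -0.05] mean -0.097 op 0.0322 g 62 [-1.2  1.6  5.5] pos [ 0.6013 -0.0082  0.0246]
```

The torque trace isn't clean; the knob may be rolling in the grip. I'll firm the grip and scan in 3° steps with averaged readings.

```bash
sed -i 's/range(4)/range(3)/;s/i<3/i<2/' st2.py; python3 -m crank '[[1,[0,0,0],0],[1,[0,0,0],0]]' 105 >/dev/null; python3 st2.py
python3 -m crank '[[1,[0,0,0],3]]' >/dev/null; python3 st2.py
python3 -m crank '[[1,[0,0,0],3]]' >/dev/null; python3 st2.py
python3 -m crank '[[1,[0,0,0],3]]' >/dev/null; python3 st2.py
python3 -m crank '[[1,[0,0,0],3]]' >/dev/null; python3 st2.py
```

```text
t11.62 yaw 154.6 Tz [0.12 0.09 0.14] mean 0.116 op 0.0309 g 103 [-2.3  0.1  8. ] pos [ 0.6013 -0.0081  0.0248]
t11.80 yaw 151.5 Tz [ 0.09 -0.02 -0.03] mean 0.014 op 0.0314 g 104 [-3.   0.5  8.4] pos [ 0.6013 -0.0081  0.0248]
t11.98 yaw 148.5 Tz [ 0.   -0.32 -0.15] mean -0.153 op 0.0311 g 104 [-2.6  0.6  8.2] pos [ 0.6013 -0.0081  0.0248]
t12.17 yaw 145.5 Tz [-0.02 -0.1  -0.16] mean -0.093 op 0.0313 g 104 [-2.4  0.4  8.5] pos [ 0.6013 -0.0082  0.0248]
t12.35 yaw 142.5 Tz [ 0.01 -0.1  -0.03] mean -0.037 op 0.0310 g 104 [-2.1  1.5  8.1] pos [ 0.6014 -0.0081  0.0248]
```

```bash
python3 -m crank '[[1,[0,0,0],3]]' >/dev/null; python3 st2.py
python3 -m crank '[[1,[0,0,0],3]]' >/dev/null; python3 st2.py
```

```text
t12.53 yaw 139.5 Tz [ 0.05  0.01 -0.01] mean 0.016 op 0.0310 g 104 [-2.   1.   8.3] pos [ 0.6015 -0.0081  0.0248]
t12.72 yaw 136.5 Tz [0.15 0.08 0.06] mean 0.098 op 0.0310 g 104 [-1.2  0.8  7.7] pos [ 0.6014 -0.008   0.0248]
```

```bash
python3 -m crank '[[1,[0,0,0],3]]' >/dev/null; python3 st2.py
python3 -m crank '[[1,[0,0,0],3]]' >/dev/null; python3 st2.py
python3 -m crank '[[1,[0,0,0],3]]' >/dev/null; python3 st2.py
```

```text
t12.90 yaw 133.5 Tz [0.36 0.21 0.16] mean 0.241 op 0.0311 g 104 [-2.7  0.5  8.6] pos [ 0.6014 -0.008   0.0248]
t13.08 yaw 130.6 Tz [0.45 0.48 0.5 ] mean 0.477 op 0.0309 g 104 [-2.9  1.1  9.8] pos [ 0.6013 -0.0079  0.0248]
t13.27 yaw 127.6 Tz [0.5  0.5  0.59] mean 0.531 op 0.0311 g 104 [-3.4  1.8 10.1] pos [ 0.6014 -0.0079  0.0248]
```

Firmly against the stop: about 0.5 N m held for 0.18 s, under the limit. I'll back off to click zero, then count clicks back.

```bash
python3 -m crank '[[1,[0,0,0],-4],[1,[0,0,0],-4],[1,[0,0,0],-4],[1,[0,0,0],0]]' >/dev/null; python3 st2.py
python3 -m crank '[[1,[0,0,0],-4],[1,[0,0,0],-3],[1,[0,0,0],0]]' >/dev/null; python3 st2.py
python3 -m crank '[[1,[0,0,0],-5],[1,[0,0,0],-5],[1,[0,0,0],0]]' >/dev/null; python3 st2.py
python3 -m crank '[[1,[0,0,0],-4],[1,[0,0,0],-3],[1,[0,0,0],0]]' >/dev/null; python3 st2.py
```

```text
t13.70 yaw 139.6 Tz [ 0.01  0.07 -0.03] mean 0.016 op 0.0312 g 104 [-2.4  1.   7.2] pos [ 0.6015 -0.0081  0.0248]
t14.05 yaw 146.6 Tz [-0.13 -0.12 -0.15] mean -0.136 op 0.0309 g 104 [-2.6  1.3  9.1] pos [ 0.6013 -0.0081  0.0248]
t14.40 yaw 156.6 Tz [0.01 0.21 0.19] mean 0.139 op 0.0311 g 104 [-2.6  3.3  8.7] pos [ 0.6013 -0.0081  0.0248]
t14.75 yaw 163.6 Tz [0.04 0.04 0.  ] mean 0.024 op 0.0308 g 104 [-1.4  0.6  7.4] pos [ 0.6014 -0.0082  0.0248]
```

Textbook trace: one click back, with zero torque at yaw 163.6. Same pattern three more times.

```bash
for k in 1 2 3; do echo click $((k+1))
python3 -m crank '[[1,[0,0,0],-4],[1,[0,0,0],-3],[1,[0,0,0],0]]' >/dev/null; python3 st2.py
python3 -m crank '[[1,[0,0,0],-5],[1,[0,0,0],-5],[1,[0,0,0],0]]' >/dev/null; python3 st2.py
python3 -m crank '[[1,[0,0,0],-4],[1,[0,0,0],-3],[1,[0,0,0],0]]' >/dev/null; python3 st2.py; done
```

```text
click 2
t15.10 yaw 170.6 Tz [-0.09 -0.08 -0.11] mean -0.094 op 0.0311 g 104 [-2.4  1.1  7.7] pos [ 0.6012 -0.0083  0.0248]
t15.45 yaw -179.4 Tz [0.16 0.13 0.22] mean 0.170 op 0.0311 g 104 [-2.6  1.   7.4] pos [ 0.6013 -0.0082  0.0248]
t15.80 yaw -172.4 Tz [-0.01 -0.01 -0.01] mean -0.010 op 0.0310 g 104 [-2.  -0.3  7.3] pos [ 0.6014 -0.0083  0.0248]
click 3
t16.15 yaw -165.4 Tz [-0.11 -0.16 -0.16] mean -0.143 op 0.0310 g 104 [-3.2  0.6  7.3] pos [ 0.6013 -0.0085  0.0248]
t16.50 yaw -155.4 Tz [0.23 0.17 0.16] mean 0.186 op 0.0305 g 104 [-1.9 -0.3  7.4] pos [ 0.6013 -0.0084  0.0247]
t16.85 yaw -148.4 Tz [0.04 0.04 0.02] mean 0.033 op 0.0308 g 104 [-1.6  0.1  7.7] pos [ 0.6014 -0.0084  0.0248]
click 4
t17.20 yaw -141.4 Tz [-0.12 -0.16 -0.17] mean -0.151 op 0.0310 g 104 [-2.2 -0.1  7.4] pos [ 0.6014 -0.0086  0.0248]
t17.55 yaw -131.4 Tz [0.2  0.25 0.26] mean 0.237 op 0.0313 g 104 [-1.5 -0.9  7.6] pos [ 0.6014 -0.0084  0.0248]
t17.90 yaw -124.4 Tz [0.01 0.07 0.01] mean 0.031 op 0.0311 g 104 [-1.9  0.3  7.1] pos [ 0.6015 -0.0085  0.0248]
```

Exactly four clicks counted, and the knob is at rest with zero torque. I'll ease the grip, open, rise, and look at the cap.

```bash
python3 -m crank '[[1,[0,0,0],0],[1,[0,0,0],0],[1,[0,0,0],0]]' 20 >/dev/null; python3 st2.py
python3 -m crank '[[0.5,[0,0,0],0],[0.5,[0,0,0],0],[0,[0,0,0],0],[0,[0,0,0],0],[0,[0,0,0],0],[0,[0,0,0],0]]' >/dev/null; python3 st2.py
python3 -m crank '[[0,[0,0,-25],0],[0,[0,0,-35],0],[0,[0,0,-35],0],[0,[0,0,-25],0],[0,[0,0,0],7],[0,[0,0,0],7],[0,[0,0,0],7],[0,[0,0,0],7],[0,[0,0,0],7],[0,[0,0,0],7]]' >/dev/null
python3 st.py
python3 - <<'E'
from h import *
f=wrist();cv2.imwrite("pics/w5.png",f["pixels"][:,:,::-1]);g=f["pixels"]
print(proj(f,[.6012,-.0084,.081]))
s=f["s"];Rt=R.from_rotvec(s["tcp_rot"]).as_matrix()
d=np.array([.4823,-.3193,s["position"][2]])-s["position"];print((Rt.T@d)*1000)
E
```

```text
t18.25 yaw -124.4 Tz [-0.    0.07 -0.03] mean 0.015 op 0.0311 g 104 [-1.1 -0.3  6.8] pos [ 0.6015 -0.0085  0.0248]
t18.85 yaw -124.5 Tz [ 0.01 -0.05 -0.01] mean -0.017 op 0.0856 g 0 [ 0.5  0.1 -0.2] pos [ 0.6012 -0.0084  0.0242]
t19.68 pos [ 0.6011 -0.0084  0.1442] yaw(x) -166.85 j7 103.4 Tz 0.030 T [ 0.03 -0.01  0.03] Ftool [-0.   0.2 -0.4] tau7 2.19 op 0.0858 g 0
[320.55178047 197.85813381]
[ 1.86403717e+02 -2.75703926e+02 -4.79897090e-02]
```

```bash
python3 -m crank '[[0,[20.7,-30.6,0],0],[0,[20.7,-30.6,0],0],[0,[20.7,-30.6,0],0],[0,[20.7,-30.6,0],0],[0,[20.7,-30.6,0],0],[0,[20.7,-30.6,0],0],[0,[20.7,-30.6,0],0],[0,[20.7,-30.6,0],0],[0,[20.7,-30.6,0],0],[0,[0,0,0],0]]' >/dev/null;python3 -m crank '[[0,[0,0,0],0]]' >/dev/null; python3 st.py
python3 - <<'E'
from h import *
f=wrist();im=f["pixels"];cv2.imwrite("pics/w6.png",im[:,:,::-1])
hsv=cv2.cvtColor(im,cv2.COLOR_RGB2HSV);m=cv2.inRange(hsv,(18,150,120),(32,255,255))
n,l,st,ce=cv2.connectedComponentsWithStats(m)
for i in range(1,n):
    if st[i,4]>300: print(st[i],ce[i])
f["cam"]=0
print("pred",proj(f,[.4823,-.3193,.044]))
E
```

```text
t20.65 pos [ 0.4827 -0.3224  0.1442] yaw(x) -166.65 j7 138.5 Tz 0.031 T [ 0.03 -0.01  0.03] Ftool [-0.4  1.   0.9] tau7 0.27 op 0.0850 g 0
[ 291  157   66   63 3314] [323.74079662 187.98974049]
pred [324.31621763 183.60243901]
```

View pics/w6.png

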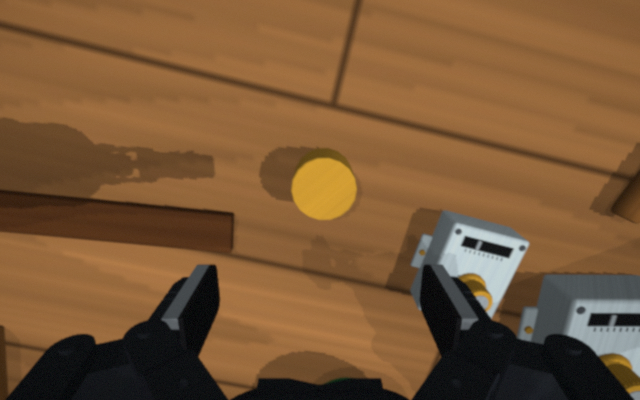

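The cap top is at (324,188.5). The rule end at (232,230) and the middle compensator at (412,260) are both over 75 mm away, so the fingers clear them.

```bash
python3 - <<'E'
from h import *
f=wrist();s=f["s"];p=at(f,324,188.5,.044);Rt=R.from_rotvec(s["tcp_rot"]).as_matrix();print(p,(Rt.T@(p-s["position"]))*1000)
E
```

```text
[ 0.48757963 -0.31622605  0.044     ] [ -4.54203281   2.95714415 100.09681213]
```

```bash
python3 -m crank '[[0,[-3.5,3,35],0],[0,[0,0,40],0],[0,[0,0,40],0],[0,[0,0,25],0],[0,[0,0,10],0],[0,[0,0,0],0]]' >/dev/null; python3 st.py
python3 -m crank '[[0,[0,0,6],0],[0,[0,0,5],0],[0,[0,0,0],0]]' >/dev/null; python3 st.py
python3 -m crank '[[1,[0,0,0],0],[1,[0,0,0],0],[1,[0,0,0],0],[1,[0,0,0],0],[1,[0,0,0],0],[1,[0,0,0],0]]' 25 >/dev/null; python3 st.py
```

```text
t21.25 pos [ 0.4862 -0.3134 -0.0082] yaw(x) -166.33 j7 141.1 Tz 0.022 T [0.01 0.02 0.02] Ftool [0.6 0.3 0.7] tau7 0.11 op 0.0855 g 0
t21.50 pos [ 0.4878 -0.316  -0.0161] yaw(x) -166.47 j7 141.3 Tz 0.016 T [-0.05  0.1   0.02] Ftool [ 0.2  0.1 -0.5] tau7 0.03 op 0.0855 g 0
t22.00 pos [ 0.4876 -0.3165 -0.0157] yaw(x) -166.51 j7 141.3 Tz 0.063 T [0.04 0.18 0.06] Ftool [ 0.1  0.8 -6. ] tau7 -0.08 op 0.0535 g 26
```

Gripped (53.5 mm). To centre it in both directions I'll release, turn 91° and regrip.

```bash
python3 -m crank '[[0,[0,0,0],0],[0,[0,0,0],0],[0,[0,0,0],0],[0,[0,0,0],7],[0,[0,0,0],7],[0,[0,0,0],7],[0,[0,0,0],7],[0,[0,0,0],7],[0,[0,0,0],7],[0,[0,0,0],7]]' >/dev/null
python3 -m crank '[[0,[0,0,0],7],[0,[0,0,0],7],[0,[0,0,0],7],[0,[0,0,0],7],[0,[0,0,0],7],[0,[0,0,0],7],[0,[0,0,0],0]]' >/dev/null;python3 st.py
python3 -m crank '[[1,[0,0,0],0],[1,[0,0,0],0],[1,[0,0,0],0],[1,[0,0,0],0],[1,[0,0,0],0],[1,[0,0,0],0],[1,[0,0,0],0]]' 40 >/dev/null; python3 st.py
python3 -m crank '[[1,[0,0,-15],0],[1,[0,0,-30],0],[1,[0,0,-35],0],[1,[0,0,-35],0],[1,[0,0,-35],0],[1,[0,0,0],0]]' >/dev/null; python3 st.py
python3 - <<'E'
from h import *
s=sense();Rt=R.from_rotvec(s["tcp_rot"]).as_matrix();print(Rt.T@(np.array([.6012,-.0084,s["position"][2]])-s["position"])*1000)
f=wrist();im=f["pixels"];cv2.imwrite("pics/w7.png",im[:,:,::-1])
E
```

```text
t23.42 pos [ 0.487  -0.3156 -0.0171] yaw(x) 102.21 j7 70.3 Tz -0.000 T [-0.03 -0.   -0.  ] Ftool [ 0.4  0.1 -0.3] tau7 -1.74 op 0.0856 g 0
t24.00 pos [ 0.4869 -0.316  -0.0164] yaw(x) 102.56 j7 70.6 Tz 0.083 T [0.22 0.37 0.08] Ftool [ 1.2 -1.1 -5.9] tau7 -0.06 op 0.0535 g 42
t24.50 pos [ 0.4894 -0.3189  0.1394] yaw(x) 102.49 j7 62.6 Tz -0.004 T [-0.13 -0.04 -0.  ] Ftool [-1.6  0.4  0.7] tau7 -0.53 op 0.0533 g 43
[278.95245103 176.29093678  -0.36304969]
```

```bash
python3 -m crank '[[1,[31,19.6,0],0],[1,[31,19.6,0],0],[1,[31,19.6,0],0],[1,[31,19.6,0],0],[1,[31,19.6,0],0],[1,[31,19.6,0],0],[1,[31,19.6,0],0],[1,[31,19.6,0],0],[1,[31,19.5,0],0],[1,[0,0,0],0]]' >/dev/null;python3 -m crank '[[1,[0,0,0],0],[1,[0,0,0],0]]' >/dev/null; python3 st.py
python3 - <<'E'
from h import *
s=sense();Rt=R.from_rotvec(s["tcp_rot"]).as_matrix();print(Rt.T@(np.array([.6012,-.0084,s["position"][2]])-s["position"])*1000)
E
```

```text
t25.55 pos [ 0.5978 -0.0059  0.1318] yaw(x) 102.54 j7 30.2 Tz 0.006 T [-0.08  0.01  0.01] Ftool [-0.4  0.3  1.5] tau7 -0.02 op 0.0531 g 43
[-3.23201089  2.79610501 -0.00489618]
```

```bash
python3 -m crank '[[1,[-3.2,2.8,20],0],[1,[0,0,25],0],[1,[0,0,13],0],[1,[0,0,0],0],[1,[0,0,0],0]]' >/dev/null; python3 st.py
python3 - <<'E'
from h import *
s=sense();Rt=R.from_rotvec(s["tcp_rot"]).as_matrix();print(Rt.T@(np.array([.6012,-.0084,s["position"][2]])-s["position"])*1000)
E
```

```text
t25.97 pos [ 0.6013 -0.0093  0.0748] yaw(x) 102.39 j7 33.1 Tz -0.004 T [ 0.01 -0.07 -0.  ] Ftool [-0.   0.4  1. ] tau7 0.08 op 0.0532 g 43
[ 8.78205072e-01  5.27813527e-02 -2.59431325e-04]
```

```bash
python3 -m crank '[[1,[0.9,0,8],0],[1,[0,0,8],0],[1,[0,0,8],0],[1,[0,0,7],0],[1,[0,0,0],0]]' >/dev/null; python3 st.py
python3 -m crank '[[1,[0,0,3],0],[1,[0,0,3],0],[1,[0,0,0],0]]' >/dev/null; python3 st.py
python3 -m crank '[[1,[0,0,3],0],[1,[0,0,0],0]]' >/dev/null; python3 st.py
```

```text
t26.38 pos [ 0.601  -0.0068  0.0426] yaw(x) 102.51 j7 34.5 Tz 0.008 T [0.01 0.05 0.01] Ftool [-0.5 -1.   1.4] tau7 0.11 op 0.0533 g 43
t26.63 pos [ 0.6018 -0.0071  0.0378] yaw(x) 102.49 j7 34.8 Tz 0.026 T [ 0.05 -0.    0.03] Ftool [ 0.  -0.6  0.7] tau7 0.04 op 0.0530 g 43
t26.80 pos [ 0.6019 -0.0071  0.0349] yaw(x) 102.49 j7 35.0 Tz 0.012 T [-0.02  0.01  0.01] Ftool [-0.8  0.7  1.3] tau7 0.03 op 0.0535 g 43
```

The rim is at about 51 mm, already around the spigot with no contact force. Small centring correction, then the last few millimetres.

```bash
python3 -m crank '[[1,[-1,0.5,1],0],[1,[0,0,1],0],[1,[0,0,0],0]]' >/dev/null; python3 st.py
python3 -m crank '[[1,[0,0,1],0],[1,[0,0,0],0]]' >/dev/null; python3 st.py
python3 -m crank '[[1,[0,0,1],0],[1,[0,0,0],0]]' >/dev/null; python3 st.py
```

```text
t27.05 pos [ 0.6026 -0.008   0.0331] yaw(x) 102.49 j7 35.1 Tz -0.026 T [-0.02  0.02 -0.03] Ftool [0.7 0.3 2. ] tau7 0.02 op 0.0530 g 43
t27.22 pos [ 0.6026 -0.0079  0.0321] yaw(x) 102.49 j7 35.2 Tz -0.019 T [ 0.04 -0.01 -0.02] Ftool [0.  0.4 0.9] tau7 0.01 op 0.0530 g 43
t27.38 pos [ 0.6028 -0.008   0.0316] yaw(x) 102.49 j7 35.2 Tz -0.015 T [ 0.05  0.33 -0.02] Ftool [ 0.8 -1.6 -3.7] tau7 0.00 op 0.0531 g 43
```

Contact came exactly at the predicted seat height. Release, rise and check.

```bash
python3 -m crank '[[0,[0,0,0],0],[0,[0,0,0],0],[0,[0,0,0],0],[0,[0,0,0],0],[0,[0,0,0],0],[0,[0,0,-15],0],[0,[0,0,-30],0],[0,[0,0,-35],0],[0,[0,0,-35],0],[0,[0,0,-35],0]]' >/dev/null
python3 -m crank '[[0,[0,0,-20],0],[0,[0,0,0],0],[0,[0,0,0],0]]' >/dev/null; python3 st.py
python3 - <<'E'
from h import *
f=wrist();im=f["pixels"];hsv=cv2.cvtColor(im,cv2.COLOR_RGB2HSV);m=cv2.inRange(hsv,(18,150,120),(32,255,255))
n,l,st,ce=cv2.connectedComponentsWithStats(m)
for i in range(1,n):
    if st[i,4]>300: print(st[i],ce[i])
print(proj(f,[.6012,-.0084,.092]))
t=grab_frame("top")["pixels"]
a=cv2.resize(im[80:320,140:500],(450,300));b=cv2.resize(grab_frame("scene")["pixels"][150:250,240:390],(450,300),interpolation=cv2.INTER_CUBIC)
cv2.imwrite("pics/fin.png",np.vstack([a,b])[:,:,::-1])
E
```

```text
t28.47 pos [ 0.6033 -0.0079  0.2023] yaw(x) 102.50 j7 27.6 Tz -0.027 T [-0.03  0.   -0.03] Ftool [ 0.5 -0.1  1.1] tau7 -0.07 op 0.0854 g 0
[ 10  87  84  38 547] [ 50.9213894 105.4095064]
[ 288  142   61   68 3060] [317.92026144 177.41862745]
[229 277  28  32 336] [241.875      288.83035714]
[316.32816686 178.80665829]
```

View pics/fin.png

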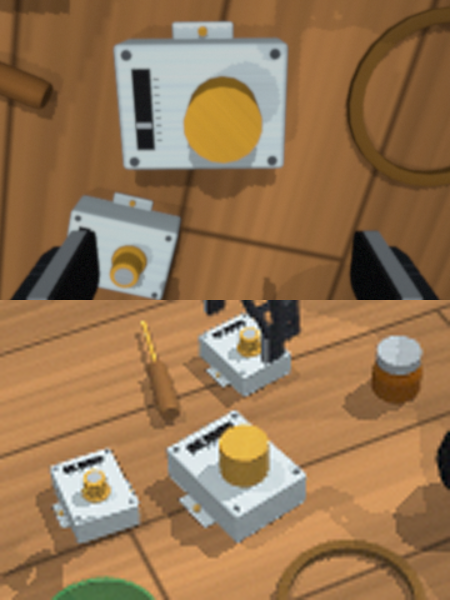

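The cap sits flat over the knob on the large box (upper panel at (223,120), lower panel at (245,455)). The tin, driver, ring and the other boxes look undisturbed, and the gripper is clear and empty. I'm handing in.

```bash
python3 -c "
from workcell import sign_off
print(sign_off())"
```

```text
the job is handed in; nothing more can be done
None
```

The knob was turned up against its stop (about 0.5 N m, peak reading 0.59) and back exactly four clicks by torque count, then capped with the cap sitting flat; the job was handed in at about 28.5 s with the gripper clear and the nearby items looking undisturbed.

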